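# Find the box key that fits the reactor's gland nut, snug the nut down and stay on it

### The job

One of the three unmarked T-handled box keys in the rack fits the brass hexagon nut on top of the small reactor: try them on the nut until you have the one that goes right down over it and turns it (one is too small to go on, one so big that it spins round it), and stand any key that does not fit back in the rack. With the fitting key turn the nut clockwise, seen from above, up to its stop, and finish still gripping that key by its handle, fully seated on the nut, ready for the pressure test. Touch nut and reactor only with the keys, and leave the other things on the bench alone.

Things in the scene. Friction and masses are not known exactly. Their poses are not given: they have to be found in the camera images.
- reactor: small stainless pressure reactor in a ribbed aluminium block on a round base 104 mm wide, fixed. Origin: centre of its underside, z up. Flat head, 62 mm wide, at z = 92 mm with a ring of small screws 26 mm from the axis; on it a boss 39 mm wide, top at z = 96.5 mm, that carries the nut. Pressure gauge 56 mm out at its -y side, up to z = 125 mm
- nut_base (a point): centre of the underside of the brass hexagon nut, on the reactor's upright axis; turns with the nut. Corners on its +x and -x axis and every 60 degrees. 24 mm across flats, 27.7 over corners, 17 mm high, top 4 mm bevelled. A key is fully seated when its lower end rests on the boss, level with this point; one too small stops about 17 mm higher
- gland_nut (a joint): angle of the nut, rad, growing clockwise seen from above (tightening); starts between 0.3 and 0.6, hard stop at 1.0. A friction of 0.15 N m resists all the way and the nut stays where it is left
- key_rack: grey rack block 76 x 216 x 30 mm, fixed. Origin: centre of its underside. Three round holes 50 mm wide along its y axis, at y = +66, 0 and -66 mm, 22 mm deep (floor 8 mm above its underside)
- hole_0 (a point): centre of the floor of the rack hole at the rack's y = +66 mm; axes as the rack's
- hole_1 (a point): centre of the floor of the rack's middle hole
- hole_2 (a point): centre of the floor of the rack hole at the rack's y = -66 mm
- key_a: T-handled box key, one of three that stand socket down in the rack, in any order; its name says nothing of its size. Origin: centre of the socket's open lower end; z up the shank; handle bar along x. 107 mm long, 170 g; red handle bar 58 (x) x 13 mm (y), flat-sided, z = 81 to 107 mm, to be gripped across y. Hexagonal socket, 30 to 37 mm across its outside flats
- key_b: T-handled box key, one of three that stand socket down in the rack, in any order; its name says nothing of its size. Origin: centre of the socket's open lower end; z up the shank; handle bar along x. 107 mm long, 170 g; red handle bar 58 (x) x 13 mm (y), flat-sided, z = 81 to 107 mm, to be gripped across y. Socket hollow 21.5 mm deep, its corners on +x, -x and every 60 degrees
- key_c: T-handled box key, one of three that stand socket down in the rack, in any order; its name says nothing of its size. Origin: centre of the socket's open lower end; z up the shank; handle bar along x. 107 mm long, 170 g; red handle bar 58 (x) x 13 mm (y), flat-sided, z = 81 to 107 mm, to be gripped across y. Hollows of the three: 19, 25.6 and 31 mm across flats; the middle one fits with up to 0.2 rad play
- jar_blue: Bystander, loose, leave where it stands. Small blue jar with a blue cap, 49 mm in diameter, 63 mm high; origin under its centre, z up
- timer: Bystander, loose, leave where it stands. White lab timer lying flat, 58 x 68 x 18 mm; origin under its centre
- vial_0: Bystander, loose, leave where it stands. Glass vial with a white screw cap, 23 mm in diameter, 51 mm high; origin under its centre
- union_0: Bystander, loose, leave where it stands. Stainless tube union, 13 x 36 x 15 mm, lying along its y; origin under its centre
Not all that is in view belongs to the job. What is shaped like the key_a but green or turquoise is not meant. Leave any green look-alike of the key_b alone.

How it is judged (in metres and radians):
On the way, in this order (a step that is already met when the one before it is completed fails the run):
1. a key, held in the gripper, is fully down over the nut while the nut is still short of its stop (joint below 0.85) (((horizontal distance between key_a and nut_base below 0.003 m and z of key_a in the frame of nut_base between -0.003 and 0.003 m and angle between key_a's own z axis and vertical below 0.08 rad and contact force between the fingers and key_a above 2 N) or (horizontal distance between key_b and nut_base below 0.003 m and z of key_b in the frame of nut_base between -0.003 and 0.003 m and angle between key_b's own z axis and vertical below 0.08 rad and contact force between the fingers and key_b above 2 N) or (horizontal distance between key_c and nut_base below 0.003 m and z of key_c in the frame of nut_base between -0.003 and 0.003 m and angle between key_c's own z axis and vertical below 0.08 rad and contact force between the fingers and key_c above 2 N)) and value of joint gland_nut below 0.85 rad), for 0.1 s.
2. the nut has been turned clockwise up to its stop (joint above 0.95) and a key is still seated on it and gripped (((horizontal distance between key_a and nut_base below 0.003 m and z of key_a in the frame of nut_base between -0.003 and 0.003 m and angle between key_a's own z axis and vertical below 0.08 rad and contact force between the fingers and key_a above 2 N) or (horizontal distance between key_b and nut_base below 0.003 m and z of key_b in the frame of nut_base between -0.003 and 0.003 m and angle between key_b's own z axis and vertical below 0.08 rad and contact force between the fingers and key_b above 2 N) or (horizontal distance between key_c and nut_base below 0.003 m and z of key_c in the frame of nut_base between -0.003 and 0.003 m and angle between key_c's own z axis and vertical below 0.08 rad and contact force between the fingers and key_c above 2 N)) and value of joint gland_nut above 0.95 rad), for 0.1 s.
At the end, for the whole second after the job is handed in: The fitting key is on the nut (lower end within 3 mm of the nut's underside and axis, tilt under 0.08 rad), gripped (over 2 N), at rest; nut joint above 0.95; the other two keys stand let go on the floor of rack holes (within 12 mm of centre, tilt under 0.1 rad) (value of joint gland_nut above 0.95 rad and ((horizontal distance between key_a and nut_base below 0.003 m and z of key_a in the frame of nut_base between -0.003 and 0.003 m and angle between key_a's own z axis and vertical below 0.08 rad and contact force between the fingers and key_a above 2 N and linear speed of key_a below 0.02 m/s and (horizontal distance between key_b and hole_0 below 0.012 m or horizontal distance between key_b and hole_1 below 0.012 m or horizontal distance between key_b and hole_2 below 0.012 m) and z of each of key_b, key_c in the frame of hole_0 below 0.004 m and angle between each of key_b, key_c's own z axis and vertical below 0.1 rad and contact force between the fingers and key_b below 0.3 N and (horizontal distance between key_c and hole_0 below 0.012 m or horizontal distance between key_c and hole_1 below 0.012 m or horizontal distance between key_c and hole_2 below 0.012 m) and contact force between the fingers and key_c below 0.3 N) or (horizontal distance between key_b and nut_base below 0.003 m and z of key_b in the frame of nut_base between -0.003 and 0.003 m and angle between key_b's own z axis and vertical below 0.08 rad and contact force between the fingers and key_b above 2 N and linear speed of key_b below 0.02 m/s and (horizontal distance between key_a and hole_0 below 0.012 m or horizontal distance between key_a and hole_1 below 0.012 m or horizontal distance between key_a and hole_2 below 0.012 m) and z of each of key_a, key_c in the frame of hole_0 below 0.004 m and angle between each of key_a, key_c's own z axis and vertical below 0.1 rad and contact force between the fingers and key_a below 0.3 N and (horizontal distance between key_c and hole_0 below 0.012 m or horizontal distance between key_c and hole_1 below 0.012 m or horizontal distance between key_c and hole_2 below 0.012 m) and contact force between the fingers and key_c below 0.3 N) or (horizontal distance between key_c and nut_base below 0.003 m and z of key_c in the frame of nut_base between -0.003 and 0.003 m and angle between key_c's own z axis and vertical below 0.08 rad and contact force between the fingers and key_c above 2 N and linear speed of key_c below 0.02 m/s and (horizontal distance between key_a and hole_0 below 0.012 m or horizontal distance between key_a and hole_1 below 0.012 m or horizontal distance between key_a and hole_2 below 0.012 m) and z of each of key_a, key_b in the frame of hole_0 below 0.004 m and angle between each of key_a, key_b's own z axis and vertical below 0.1 rad and contact force between the fingers and key_a below 0.3 N and (horizontal distance between key_b and hole_0 below 0.012 m or horizontal distance between key_b and hole_1 below 0.012 m or horizontal distance between key_b and hole_2 below 0.012 m) and contact force between the fingers and key_b below 0.3 N))); the arm keeps its last pose, push and grip.
It fails at once if the fingers press on the reactor or its nut with more than 4 N (contact force between the fingers and reactor above 4 N).
It fails at once if a bystander (jar_blue) is moved more than 20 mm or tipped (distance of jar_blue from where it was at the start of the episode above 0.02 m or angle between jar_blue's own z axis and vertical above 0.3 rad).
It fails at once if a bystander (timer) is moved more than 20 mm or tipped (distance of timer from where it was at the start of the episode above 0.02 m or angle between timer's own z axis and vertical above 0.3 rad).
It fails at once if a bystander (vial_0) is moved more than 20 mm or tipped (distance of vial_0 from where it was at the start of the episode above 0.02 m or angle between vial_0's own z axis and vertical above 0.3 rad).
It fails at once if a bystander (union_0) is moved more than 20 mm (distance of union_0 from where it was at the start of the episode above 0.02 m).
It also fails if it takes over 72 s, if anything falls off the work surface, if the arm or the gripper's body presses on something with over 40 N, if the wrist force passes 120 N, or if a joint passes its speed limit or range.

### The arm

A 6-joint arm with a two-finger parallel gripper is mounted at the origin on a cart in front of the work surface, level with it; the furniture and walls round the work are solid. World frame = base frame: x ahead of the robot, y to its left, z up, the work surface at z = 0. Lengths are in mm, angles in rad, forces in N, time in s.
With the tool pointing down it reaches from about 375 to 975 mm from the base axis. Payload 3.8 kg.
Tool frame: the origin (TCP) lies at the very end of the fingers, on their centre line; the grasp point (between the pads) lies 19 mm behind it; z points along the fingers, y is the line along which they close (so a half turn about z gives the same grasp; the last joint's range is limited). The gripper opens to 85 mm and grips with 20 to 120 N. Pads are 22 mm wide; open, the fingers measure 114 mm over their backs; the gripper's body (76 mm by 85 mm) begins 54 mm behind the grasp point. The pads swing forward as they close: fully open they stand 13 mm farther back than shut.
Start: joints at [-1.202, 0.264, 1.604, -0, 1.274, -0.037], TCP at [266.453, -620.178, 231.28] pointing down, gripper open.
Joint ranges: [-2.63, 2.63], [-0.94, 2.18], [0.31, 2.57], [-1.31, 4.45], [0, 2.66], [-2.55, 2.55]. Speed limits (rad/s): [2.57, 2.57, 3.14, 3.14, 3.14, 3.14].

### API

Orientations are given as a unit quaternion [x, y, z, w].
In Python, from station import state, grab_frame, calibration, manip gives the robot as it stands.
- The arm moves only by the tool drive_tool, never from a script. Its argument "moves" is text: rows parted by semicolons, each of 6 numbers parted by spaces: the shift along the tool's x, y, z in units of 50 mm (1.0 is 50 mm), then the turn, a rotation vector about the tool's x, y, z in units of 0.12 rad (1.0 is 0.12 rad). In form: tx ty tz wx wy wz; .... A call has exactly 5 rows; each row shifts and turns the commanded pose from where the row before left it, along the tool's axes as they then stand; what a row does not reach is not made up. A row lasts 1/10 s, in which the tool goes at most 50 mm and 8.59 degrees, less where a joint would pass 70% of its speed; a pose out of reach is approached as far as the arm can. A call with a number of a shift or a turn outside -1 to 1 is refused whole. A call with a gripper value outside its range is refused whole. "grip" is the opening, from -1 (shut) to 1 (fully open), set as the call begins (left out, the last holds). The fingers move at their own pace and stop on an object; the grip force is fixed at half the most. Time passes only in rows, so rows that do not move let the fingers close, or fill a call up. It gives the time, the measured TCP pose, the force, the opening and the grip force at its end, in the units of the state.
- state(): the state, without advancing time (a new reading comes with each control period).
- grab_frame(name): name is "scene" or "top" or "wrist"; returns (picture, depth): 420x560x3 uint8, red, green, blue; 420x560 float32, mm along the optical axis (not along the pixel's ray), 0 where there is no reading.
- calibration(name): a dict with "fx", "fy", "cx", "cy" (pixels), "rvec" (rotation vector, rad) and "tvec" (3), from world to camera coordinates, as OpenCV has them. Camera axes: x right, y down, z forward; pixel columns grow to the right and rows downward; lengths in mm; the calibration is good to about 2 mm. A picture is of the moment at which its call begins: read the wrist's pose just before it. calibration takes no time and is no camera call; for the wrist camera it gives the pose at the moment of the call.
- manip.job_done(): hands the job in; it is judged then, once.
The state is a dict: "time": time; "joint_positions": joint angles; "qd": joint speeds; "joint_efforts": joint torques, N m; "tool_pos": TCP position; "tool_rot": TCP orientation; "ft_force": force on the tool from outside, world axes, zero at the start; "moment": the same for the moment, N m; "opening": finger opening in mm; "gripper_force": force on a finger pad.
Only numpy, scipy, OpenCV 4.12 (cv2) and the standard library are available. Lean on these libraries where they do the work, as an engineer would, in place of code of your own. Each camera call takes 0.05 s, during which the arm holds its last target. There are 200 camera calls.

## Working session

There is one attempt and no reset: what is moved stays moved. The work goes in short steps, Python scripts to look and compute and a tool call to move; the robot and the scene stay as the last step left them, time stands still between calls to the robot, and variables do not carry over. Pictures are saved under pics/ and viewed, at most 10 in all, crops included, and the job is handed in when it is done.

Besides the shell and the picture viewer there is one more tool, called after "Request:" as name(argument=value, ...) on one line, values as JSON. drive_tool: Moves the arm, as the interface text tells. Shifts and turns lie within -1 to 1; 1 stands for 50 mm of shift or 0.12 rad of turn. Its arguments: {"type":"object","properties":{"moves":{"type":"string"},"grip":{"type":"number"}},"required":["moves"]}

```bash
mkdir -p pics; ls
python3 - <<'E'
from station import state, grab_frame, calibration
import cv2,numpy as np
s=state();print({k:np.round(v,3).tolist() for k,v in s.items()})
ims=[]
for n in("scene","top"):
    p,d=grab_frame(n);c=calibration(n);R=cv2.Rodrigues(np.array(c["rvec"]))[0];print(n,c["fx"],(-R.T@np.array(c["tvec"])).round(),R[2].round(2))
    np.savez(f"pics/{n}.npz",p=p,d=d)
    cv2.imwrite(f"pics/{n}0.png",cv2.cvtColor(p,cv2.COLOR_RGB2BGR))
E
```

```text
pics
{'time': 0.0, 'joint_positions': [-1.202, 0.265, 1.605, 0.0, 1.274, -0.037], 'qd': [0.002, -0.001, -0.0, -0.0, 0.001, -0.0], 'joint_efforts': [-0.001, -51.512, -36.732, -0.0, 0.013, 0.0], 'tool_pos': [266.207, -619.489, 229.963], 'tool_rot': [0.979, 0.202, -0.0, -0.001], 'ft_force': [-0.004, -0.219, -0.232], 'moment': [0.057, -0.001, 0.027], 'gripper_force': 0.0, 'opening': 85.16}
scene 514.3861285584479 [ -330. -1223.   675.] [ 0.62  0.66 -0.42]
top 464.9675007391085 [ 393. -276. 1063.] [ 0.2  -0.01 -0.98]
```

View pics/top0.png

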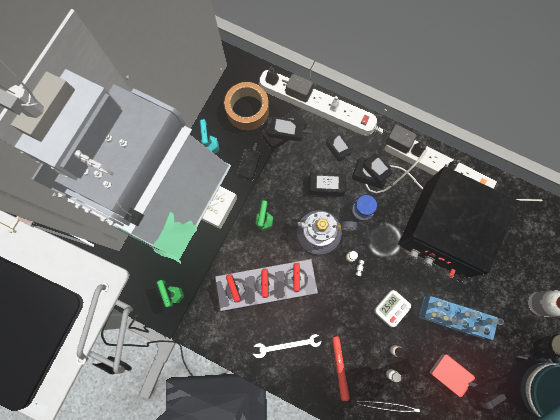

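View pics/scene0.png

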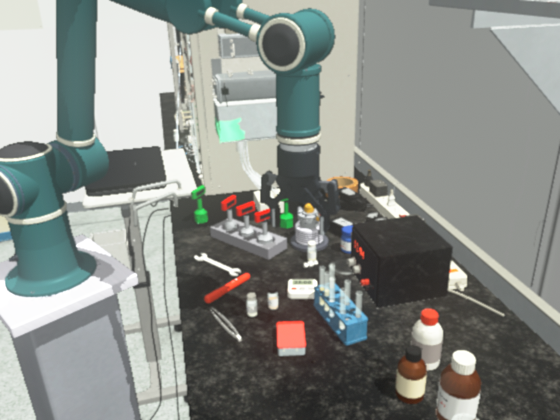

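```bash
cat > h.py <<'E'
import cv2,numpy as np
from station import state, grab_frame, calibration
def cast(c,uv,z):
    R=cv2.Rodrigues(np.array(c["rvec"],float))[0];o=-R.T@np.array(c["tvec"],float)
    uv=np.atleast_2d(uv).astype(float)
    d=np.c_[(uv[:,0]-c["cx"])/c["fx"],(uv[:,1]-c["cy"])/c["fy"],np.ones(len(uv))]@R
    return o+d*((z-o[2])/d[:,2])[:,None]
def red(p):
    h=cv2.cvtColor(p,cv2.COLOR_RGB2HSV);return (((h[...,0]<8)|(h[...,0]>172))&(h[...,1]>150)&(h[...,2]>90)).astype(np.uint8)
def brass(p):
    h=cv2.cvtColor(p,cv2.COLOR_RGB2HSV);return ((h[...,0]>14)&(h[...,0]<32)&(h[...,1]>110)&(h[...,2]>80)).astype(np.uint8)
def blobs(m,amin):
    n,l,s,c=cv2.connectedComponentsWithStats(m)
    return [(l==i,s[i],c[i]) for i in range(1,n) if s[i,4]>=amin]
def pts(mask): v,u=np.nonzero(mask);return np.c_[u,v]
def tool():
    from scipy.spatial.transform import Rotation as Ro
    s=state();return np.array(s["tool_pos"]),Ro.from_quat(s["tool_rot"]).as_matrix(),s
def rect(c,mask,z):
    w=cast(c,pts(mask),z)[:,:2].astype(np.float32);r=cv2.minAreaRect(w);b=cv2.boxPoints(r)
    e=[b[1]-b[0],b[2]-b[1]];L=e[int(np.linalg.norm(e[1])>np.linalg.norm(e[0]))]
    a=np.arctan2(L[1],L[0]);return np.array(r[0]),r[1],(a+np.pi/2)%np.pi-np.pi/2
E
python3 - <<'E'
from h import *
z=np.load("pics/top.npz");p,d=z["p"],z["d"];c=calibration("top")
for m,s,ce in blobs(red(p),60):
    r=rect(c,m,105);print("red",ce.round(),s[4],r[0].round(),np.round(r[1]),round(r[2],3), "d",np.median(d[m]))
for m,s,ce in blobs(brass(p),15):
    print("brass",ce.round(),s[4],cast(c,ce,112).round())
for n,uv,h in(("gauge",(350,227),120),("rackA",(268,285),30),("jar",(366,207),60),("green",(264,215),100),("reactor",(320,230),92),("vial",(352,256),50)):
    print(n,cast(c,uv,h).round())
E
```

```text
red [296. 277.] 163 [ 456. -300.] [10. 55.] -0.059 d 943.3351
red [264. 283.] 164 [ 450. -234.] [10. 55.] -0.045 d 940.6592
red [233. 288.] 169 [ 443. -169.] [57. 13.] 0.332 d 939.14355
red [340. 370.] 448 [ 275. -375.] [122.  16.] 0.093 d 999.08185
brass [322. 224.] 85 [[ 563. -358.  112.]]
brass [339. 227.] 17 [[ 555. -394.  112.]]
gauge [[ 552. -415.  120.]]
rackA [[ 448. -238.   30.]]
jar [[ 605. -463.   60.]]
green [[ 591. -239.  100.]]
reactor [[ 554. -356.   92.]]
vial [[ 500. -425.   50.]]
```

```bash
cat >> h.py <<'E'
def th():
    t,R,s=tool();return np.arctan2(R[1,0],R[0,0])
def plan(target,theta,n,start=None):
    """rows for a straight move with level tool to TCP target and tool-x heading theta"""
    t,R,s=tool();t0=np.arctan2(R[1,0],R[0,0]) 
    if start is not None: t,t0=np.array(start[:3],float),start[3]
    dz=-(theta-t0)
    D=(np.array(target,float)-t)/n;out=[]
    for k in range(n):
        a=t0-dz*k/n
        out.append("%.3f %.3f %.3f 0 0 %.3f"%((D[0]*np.cos(a)+D[1]*np.sin(a))/50,(D[0]*np.sin(a)-D[1]*np.cos(a))/50,-D[2]/50,dz/n/.12))
    for i in range(0,n,5): print("; ".join(out[i:i+5]))
E
python3 - <<'E'
from h import *
t,R,s=tool();c=calibration("wrist");Rc=cv2.Rodrigues(np.array(c["rvec"]))[0]
print("cam in tool",(R.T@(-Rc.T@np.array(c["tvec"])-t)).round(),"axes",(Rc@R).round(2).tolist(),c["fx"])
plan([450,-240,260],-0.05,10)
E
```

```text
cam in tool [  83.    1. -143.] axes [[0.0, 1.0, 0.0], [-0.95, 0.0, -0.31], [-0.31, -0.0, 0.95]] 371.2742475399724
0.637 -0.552 -0.060 0 0 0.380; 0.612 -0.581 -0.060 0 0 0.380; 0.584 -0.608 -0.060 0 0 0.380; 0.556 -0.634 -0.060 0 0 0.380; 0.527 -0.659 -0.060 0 0 0.380
0.496 -0.682 -0.060 0 0 0.380; 0.465 -0.704 -0.060 0 0 0.380; 0.432 -0.724 -0.060 0 0 0.380; 0.399 -0.743 -0.060 0 0 0.380; 0.364 -0.761 -0.060 0 0 0.380
```

Request:
drive_tool(moves="0.64 -0.55 -0.06 0 0 0.38; 0.61 -0.58 -0.06 0 0 0.38; 0.58 -0.61 -0.06 0 0 0.38; 0.56 -0.63 -0.06 0 0 0.38; 0.53 -0.66 -0.06 0 0 0.38", grip=0.1)

```text
time: 0.6
tool_pos: [358.8, -428.8, 245.8]
tool_rot: [0.996, 0.088, -0.0, -0.0]
ft_force: [0.8, 1.1, 0.9]
opening: 47.0
gripper_force: 0.0
```

Request:
drive_tool(moves="0.5 -0.68 -0.06 0 0 0.38; 0.47 -0.7 -0.06 0 0 0.38; 0.43 -0.72 -0.06 0 0 0.38; 0.4 -0.74 -0.06 0 0 0.38; 0.36 -0.76 -0.06 0 0 0.38")

```text
time: 1.1
tool_pos: [451.0, -239.7, 261.0]
tool_rot: [1.0, -0.026, -0.0, -0.0]
ft_force: [0.1, 1.0, -0.4]
opening: 47.0
gripper_force: 0.0
```

Run:
```python
from h import *
t,R,s=tool();c=calibration("wrist");p,d=grab_frame("wrist")
print(t.round(1),th(),s["opening"]);np.savez("pics/w1.npz",p=p,d=d,c=c)
cv2.imwrite("pics/w1.png",cv2.cvtColor(p,cv2.COLOR_RGB2BGR))
for m,sx,ce in blobs(red(p),150):
    r=rect(c,m,113);print("red",ce.round(),sx[4],r[0].round(1),np.round(r[1]),round(r[2],3),"d",np.median(d[m]))
for m,sx,ce in blobs(brass(p),40): print("brass",ce.round(),sx[4],cast(c,ce,112).round(1))
```

```text
[ 451.  -239.7  261. ] -0.05127982410092349 47.01973702770375
red [344. 183.] 1099 [ 460.2 -293.3] [20. 58.] -0.052 d 302.33398
red [265. 198.] 952 [ 452.3 -228. ] [20. 59.] -0.054 d 305.28177
red [188. 203.] 1150 [ 445.8 -165. ] [58. 17.] 0.265 d 304.68762
red [400. 294.] 1102 [ 347.9 -342.7] [78. 18.] 0.09 d 447.404
brass [425.  32.] 805 [[ 565.4 -350.3  112. ]]
brass [472.  38.] 225 [[ 559.5 -383.7  112. ]]
```

View pics/w1.png

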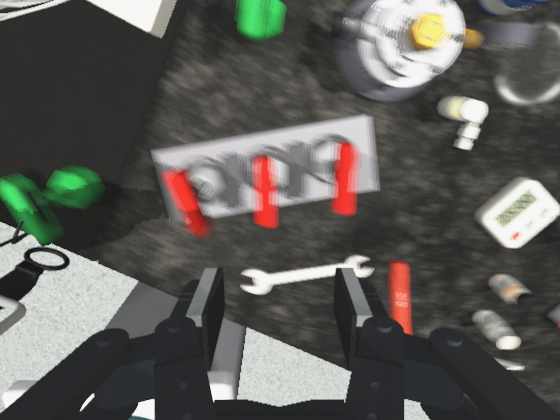

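Run:
```python
from h import *
t,R,s=tool();c=calibration("wrist");p,d=grab_frame("wrist")
print(t.round(1),th(),np.abs(s["qd"]).max());np.savez("pics/w2.npz",p=p,d=d)
cv2.imwrite("pics/w2.png",cv2.resize(cv2.cvtColor(p[100:260,130:400],cv2.COLOR_RGB2BGR),None,fx=2.9,fy=2.9,interpolation=cv2.INTER_CUBIC))
for m,sx,ce in blobs(red(p),150):
    r=rect(c,m,113);print("red",ce.round(),sx[4],r[0].round(1),np.round(r[1]),round(r[2],3),"d",np.median(d[m]))
for m,sx,ce in blobs(brass(p),40): print("brass",ce.round(),sx[4],cast(c,ce,112).round(1))
plan([545,-300,250],-0.05,4)
```

```text
[ 453.5 -234.5  261.6] -0.045783299199865395 0.23293832838386486
red [357. 183.] 1198 [ 459.3 -296.5] [16. 59.] -0.059 d 298.50256
red [278. 196.] 1062 [ 451.6 -232.7] [13. 60.] -0.045 d 302.3393
red [201. 207.] 1173 [ 444.8 -170.5] [59. 18.] 0.309 d 306.65134
red [409. 299.] 989 [ 348.4 -345.3] [77. 13.] 0.095 d 443.88663
brass [438.  38.] 909 [[ 563.8 -353.5  112. ]]
brass [445.  36.] 163 [[ 565.  -358.7  112. ]]
brass [482.  43.] 257 [[ 558.9 -385.4  112. ]]
0.477 0.292 0.057 0 0 0.009; 0.477 0.291 0.057 0 0 0.009; 0.477 0.291 0.057 0 0 0.009; 0.478 0.290 0.057 0 0 0.009
```

View pics/w2.png

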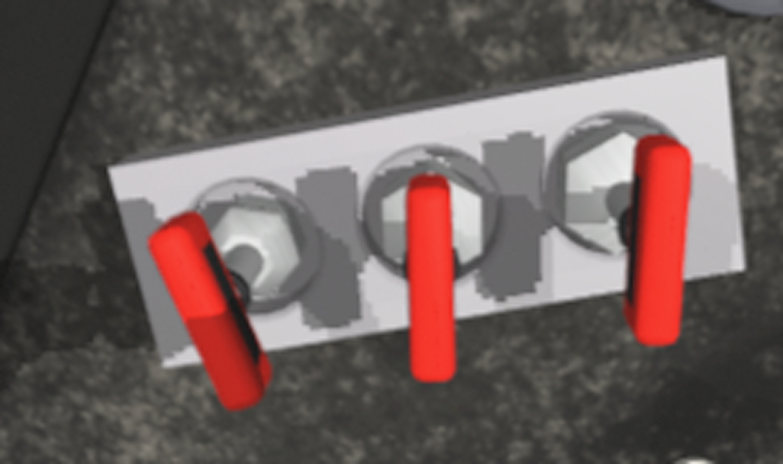

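Request:
drive_tool(moves="0.48 0.29 0.06 0 0 0; 0.48 0.29 0.06 0 0 0; 0.48 0.29 0.06 0 0 0; 0.47 0.29 0.05 0 0 0; 0 0 0 0 0 0")

```text
time: 1.7
tool_pos: [544.5, -306.4, 248.0]
tool_rot: [1.0, -0.025, -0.001, 0.0]
ft_force: [-0.4, 0.2, -0.2]
opening: 46.9
gripper_force: 0.0
```

Run:
```python
from h import *
grab_frame("wrist");grab_frame("wrist")
t,R,s=tool();c=calibration("wrist");p,d=grab_frame("wrist")
print(t.round(1),th(),np.abs(s["qd"]).max());np.savez("pics/w3.npz",p=p,d=d)
for m,sx,ce in blobs(brass(p),40): print("brass",ce.round(),sx,cast(c,ce,112).round(1),np.median(d[m]))
b=max(blobs(brass(p),40),key=lambda b:b[1][4]);u,v=b[2].astype(int)
print(u,v);u0,v0=max(u-50,0),max(v-50,0)
cv2.imwrite("pics/w3.png",cv2.resize(cv2.cvtColor(p[v0:v0+100,u0:u0+130],cv2.COLOR_RGB2BGR),None,fx=6,fy=6,interpolation=cv2.INTER_CUBIC))
```

```text
[ 542.6 -304.8  248.6] -0.05060722042757293 0.03104752079718246
brass [345. 164.] [328 149  36  33 672] [[ 566.8 -355.8  112. ]] 282.20996
brass [389. 163.] [382 155  15  17 196] [[ 565.6 -389.7  112. ]] 301.74994
brass [347. 167.] [341 161  13  14 140] [[ 564.  -357.7  112. ]] 281.06598
344 163
```

View pics/w3.png

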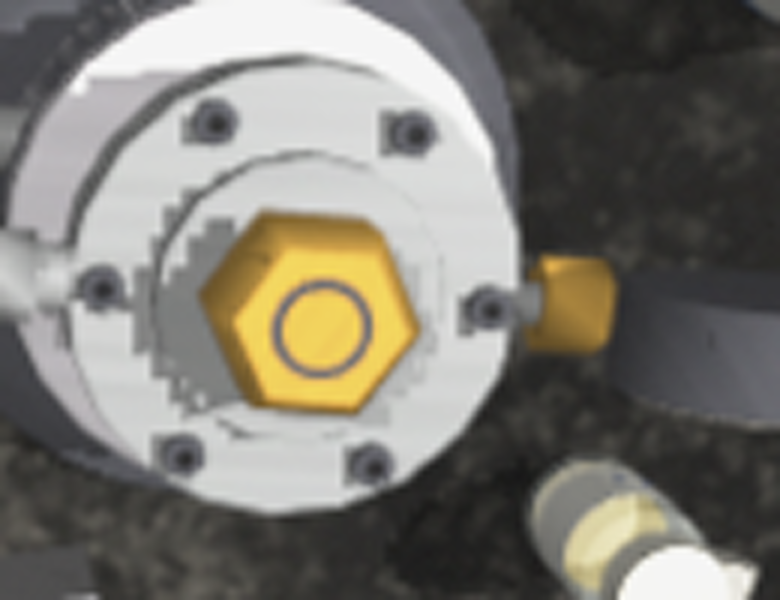

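Run:
```python
from h import *
c=calibration("wrist")
f=lambda x,y:(x/6+294,y/6+113)
print("centre",cast(c,[f(322,328)],113.5).round(1))
P=cast(c,[f(418,326),f(236,322),f(277,240),f(357,412),f(368,240),f(257,407)],113.5)[:,:2]
for i in(0,2,4):
    e=P[i+1]-P[i];a=np.arctan2(e[1],e[0]);print("diag",np.hypot(*e).round(1),P[[i,i+1]].mean(0).round(1),"mod60",round((a+np.pi/6)%(np.pi/3)-np.pi/6,3))
plan([451,-233.5,160],-0.045,7)
```

```text
centre [[ 563.8 -357.6  113.5]]
diag 23.1 [ 564.3 -358.2] mod60 0.451
diag 24.9 [ 564. -357.] mod60 0.426
diag 25.0 [ 564.4 -356.3] mod60 0.458
-0.271 -0.189 0.254 0 0 -0.007; -0.271 -0.189 0.254 0 0 -0.007; -0.271 -0.189 0.254 0 0 -0.007; -0.270 -0.190 0.254 0 0 -0.007; -0.270 -0.190 0.254 0 0 -0.007
-0.270 -0.190 0.254 0 0 -0.007; -0.270 -0.190 0.254 0 0 -0.007
```

Request:
drive_tool(moves="-0.38 -0.27 0.3 0 0 0; -0.38 -0.27 0.3 0 0 0; -0.38 -0.26 0.3 0 0 0; -0.38 -0.26 0.3 0 0 0; -0.37 -0.26 0.3 0 0 -0.04")

```text
time: 2.35
tool_pos: [450.4, -232.6, 174.5]
tool_rot: [1.0, -0.023, 0.0, 0.0]
ft_force: [0.2, 0.5, 0.7]
opening: 46.7
gripper_force: 0.0
```

Run:
```python
from h import *
grab_frame("wrist");grab_frame("wrist")
t,R,s=tool();c=calibration("wrist");p,d=grab_frame("wrist")
print(t.round(1),th(),np.abs(s["qd"]).max())
for m,sx,ce in blobs(red(p),150):
    r=rect(c,m,115);print("red",ce.round(),sx,r[0].round(1),np.round(r[1]),round(r[2],3))
plan([451,-233.5,85],-0.045,4)
```

```text
[ 447.4 -230.6  172. ] -0.04505215623675822 0.09585026233189954
red [394. 208.] [ 374  157   38  102 2490] [ 460.8 -294.9] [18. 60.] -0.048
red [283. 225.] [ 271  176   24   99 2099] [ 453.  -232.6] [13. 60.] -0.032
red [174. 237.] [ 145  192   62   93 2354] [ 448.2 -171.3] [57. 20.] 0.321
red [442. 314.] [432 298  20  32 562] [ 391.  -329.3] [23. 12.] 0.102
0.006 0.006 0.444 0 0 -0.000; 0.006 0.006 0.444 0 0 -0.000; 0.006 0.006 0.444 0 0 -0.000; 0.006 0.006 0.444 0 0 -0.000
```

Request:
drive_tool(moves="0.01 0.02 0.44 0 0 0; 0.01 0.02 0.44 0 0 0; 0.01 0.02 0.44 0 0 0; 0.01 0.01 0.44 0 0 0; 0 0 0 0 0 0")

```text
time: 3.0
tool_pos: [453.1, -236.9, 85.0]
tool_rot: [1.0, -0.023, -0.002, -0.001]
ft_force: [-0.5, -0.3, 0.0]
opening: 46.9
gripper_force: 0.0
```

Request:
drive_tool(moves="0 0 0 0 0 0; 0 0 0 0 0 0; 0 0 0 0 0 0; 0 0 0 0 0 0; 0 0 0 0 0 0", grip=-1)

```text
time: 3.5
tool_pos: [455.5, -237.7, 88.5]
tool_rot: [1.0, -0.023, 0.002, 0.001]
ft_force: [0.9, 1.2, 5.9]
opening: 12.3
gripper_force: 58.6
```

Request:
drive_tool(moves="0 0 0.0 0 0 0; 0 0 -0.7 0 0 0; 0 0 -0.75 0 0 0; 0 0 -0.75 0 0 0; 0 0 -0.75 0 0 0")

```text
time: 4.0
tool_pos: [453.1, -236.7, 234.9]
tool_rot: [1.0, -0.023, -0.001, -0.0]
ft_force: [1.3, -0.2, -1.8]
opening: 12.2
gripper_force: 58.8
```

Run:
```python
from h import *
for i in range(3):grab_frame("wrist")
t,R,s=tool();c=calibration("wrist");p,d=grab_frame("wrist")
print(t.round(1),th(),R[2].round(3),np.abs(s["qd"]).max(),s["opening"],s["gripper_force"],np.round(s["ft_force"],1))
np.savez("pics/w4.npz",p=p,d=d)
cv2.imwrite("pics/w4.png",cv2.resize(cv2.cvtColor(p[150:420,140:420],cv2.COLOR_RGB2BGR),None,fx=2.2,fy=2.2))
for m,sx,ce in blobs(red(p),150): print("red",ce.round(),sx)
plan([560,-357,235],0.44,5)
```

```text
[ 455.6 -238.2  237.4] -0.045390676143259395 [ 0.005  0.003 -1.   ] 0.07535690479644983 12.050472869205166 58.520120456814766 [ 0.3 -0.3 -3. ]
red [356. 194.] [ 343  156   25   78 1389]
red [188. 220.] [ 166  183   46   74 1372]
red [279. 319.] [ 261  245   36  151 4829]
red [408. 303.] [400 276  18  61 784]
0.445 0.459 -0.001 0 0 -0.809; 0.398 0.500 -0.001 0 0 -0.809; 0.348 0.536 -0.001 0 0 -0.809; 0.294 0.567 -0.001 0 0 -0.809; 0.238 0.593 -0.001 0 0 -0.809
```

View pics/w4.png

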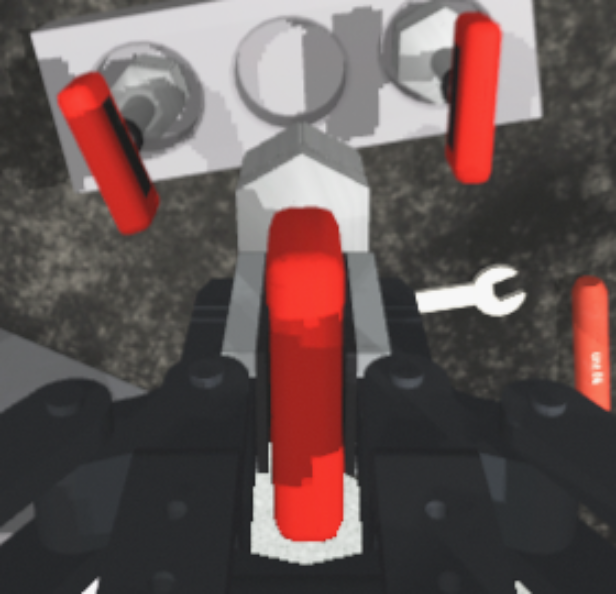

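```bash
cat >> h.py <<'E'
def cloud(c,d,z0=None):
    v,u=np.nonzero(d>0);z=d[v,u];R=cv2.Rodrigues(np.array(c["rvec"],float))[0]
    P=np.c_[(u-c["cx"])/c["fx"]*z,(v-c["cy"])/c["fy"]*z,z];return (P-np.array(c["tvec"],float))@R,u,v
E
python3 - <<'E'
from h import *
t,R,s=tool();c=calibration("wrist");p,d=grab_frame("wrist")
W,u,v=cloud(c,d)
for nm,(x,y) in {"left":(447,-171),"right":(459,-297)}.items():
    r=np.hypot(W[:,0]-x,W[:,1]-y)
    for z0 in range(20,85,8):
        q=W[(r<24)&(W[:,2]>z0)&(W[:,2]<z0+8)]
        if len(q)>15: print(nm,z0,len(q),"x",np.percentile(q[:,0],[1,99]).round(1),"y",np.percentile(q[:,1],[1,99]).round(1),"maxr",np.percentile(np.hypot(q[:,0]-x,q[:,1]-y),98).round(1))
T=(W-t)@R
m=(np.abs(T[:,0])<40)&(np.abs(T[:,1])<30)
for z0 in range(10,95,6):
    q=T[m&(T[:,2]>z0)&(T[:,2]<z0+6)]
    if len(q)>8: print("held",z0,len(q),"x",np.percentile(q[:,0],[1,99]).round(1),"y",np.percentile(q[:,1],[1,99]).round(1))
E
```

```text
left 20 83 x [431.4 467.7] y [-190.7 -160.9] maxr 23.5
left 28 310 x [434.3 470.7] y [-194.4 -161. ] maxr 23.9
left 36 350 x [428.3 459.3] y [-182.9 -154.8] maxr 18.5
left 44 239 x [433.5 454.4] y [-178.2 -157.4] maxr 13.7
left 52 37 x [441. 450.] y [-173.6 -164.2] maxr 7.0
left 60 45 x [440.9 450. ] y [-173.7 -163.3] maxr 7.7
left 68 45 x [441.1 450.1] y [-173.6 -165. ] maxr 6.7
left 76 20 x [443.8 450.2] y [-173.7 -167.3] maxr 4.6
left 84 63 x [440.  457.8] y [-176.  -168.1] maxr 8.1
right 20 63 x [450.5 479. ] y [-304.2 -278.3] maxr 20.4
right 28 70 x [449.6 479.3] y [-301.2 -278.3] maxr 20.7
right 36 492 x [438.8 478.1] y [-302.  -278.7] maxr 20.3
right 44 237 x [447.7 471.2] y [-299.8 -285.3] maxr 13.0
right 52 28 x [457.3 464.6] y [-298.  -290.8] maxr 6.3
right 60 34 x [455.5 464.5] y [-296.6 -290.8] maxr 6.6
right 68 24 x [456.6 464.3] y [-295.4 -290.8] maxr 6.4
right 84 49 x [453.3 464.8] y [-292.1 -288.4] maxr 9.0
held 40 624 x [-10.4   7.5] y [-14.   11.5]
held 46 969 x [-12.5  12.2] y [-18.1  15.3]
held 52 213 x [ 3.6 13.2] y [-17.8  15.2]
held 58 178 x [ 2.9 12.7] y [-18.   14.5]
held 64 167 x [ 2.4 12.6] y [-17.9  14.8]
held 70 165 x [ 2.4 12.6] y [-18.2  14.8]
held 76 84 x [ 2.3 12.8] y [-17.9  14.4]
```

Run:
```python
from h import *
plan([529,-375.5,242],0.44,5)
```

```text
0.328 0.541 -0.036 0 0 -0.809; 0.274 0.570 -0.036 0 0 -0.809; 0.218 0.594 -0.036 0 0 -0.809; 0.159 0.612 -0.036 0 0 -0.809; 0.099 0.625 -0.036 0 0 -0.809
```

Request:
drive_tool(moves="0.33 0.54 -0.04 0 0 -0.81; 0.27 0.57 -0.04 0 0 -0.81; 0.22 0.59 -0.04 0 0 -0.81; 0.16 0.61 -0.04 0 0 -0.81; 0.1 0.62 -0.04 0 0 -0.81")

```text
time: 4.75
tool_pos: [528.9, -375.3, 240.5]
tool_rot: [0.975, 0.22, -0.002, -0.002]
ft_force: [-0.1, 0.4, -1.3]
opening: 12.3
gripper_force: 58.9
```

Run:
```python
from h import *
for i in range(8):grab_frame("wrist")
t,R,s=tool();c=calibration("wrist");p,d=grab_frame("wrist")
t2,R2,s2=tool()
print(t.round(1),t2.round(1),th(),R[2].round(3),np.abs(s["qd"]).max(),s["gripper_force"])
np.savez("pics/w5.npz",p=p,d=d,**{k:c[k] for k in c})
b=max(blobs(brass(p),40),key=lambda b:b[1][4]);u,v=b[2].astype(int);u0,v0=max(u-40,0),max(v-40,0);print(u0,v0)
a=cv2.resize(p[v0:v0+80,u0:u0+80],None,fx=6,fy=6,interpolation=cv2.INTER_CUBIC)
b2=cv2.resize(p[170:410,220:340],(240,480))
cv2.imwrite("pics/w5.png",cv2.cvtColor(np.hstack([a,b2]),cv2.COLOR_RGB2BGR))
W,u,v=cloud(c,d);T=(W-t)@R
m=(np.abs(T[:,0])<30)&(np.abs(T[:,1])<26)
for z0 in range(34,95,5):
    q=T[m&(T[:,2]>z0)&(T[:,2]<z0+5)]
    if len(q)>8: print("held",z0,len(q),"x",np.percentile(q[:,0],[2,98]).round(1),"y",np.percentile(q[:,1],[2,98]).round(1))
q=W[(W[:,2]>112)&(W[:,2]<116)&(np.hypot(W[:,0]-564,W[:,1]+358)<20)];print("nut top",len(q),(q.min(0)/2+q.max(0)/2).round(1),q.mean(0).round(1),np.median(q[:,2]))
```

```text
[ 529.1 -374.   243.3] [ 529.3 -374.2  243.8] 0.4409011125584751 [-0.001 -0.002 -1.   ] 0.009659005182869477 58.674563616514206
238 106
held 39 289 x [-9.8  5.5] y [-11.2  10.8]
held 44 899 x [-11.1   9.8] y [-15.5  14.9]
held 49 482 x [-12.3  12.4] y [-17.   16.8]
held 54 161 x [ 3.3 12.7] y [-16.5  15.7]
held 59 152 x [ 3.5 12.4] y [-16.3  15.4]
held 64 144 x [ 2.5 12.5] y [-16.1  15.4]
held 69 122 x [ 2.6 12.3] y [-16.4  15.5]
held 74 133 x [ 2.4 12.2] y [-16.7  15.6]
held 79 18 x [ 3.6 12.3] y [-15.9  13.9]
nut top 722 [ 564.9 -356.6  114. ] [ 565.1 -357.   113.8] 113.80799639352587
```

View pics/w5.png

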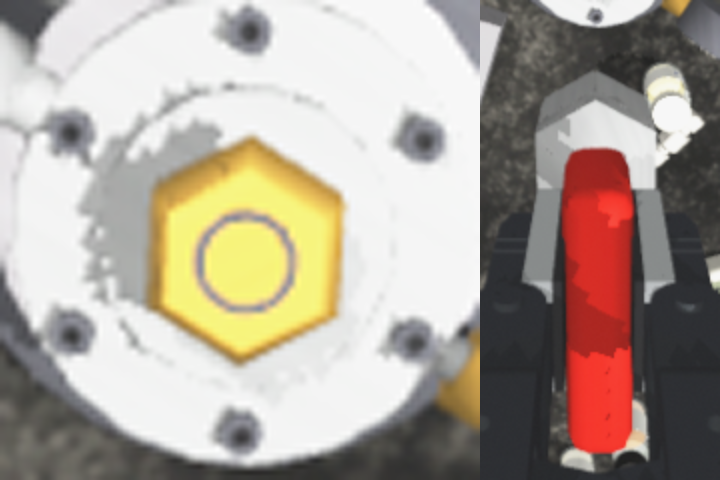

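Run:
```python
from h import *
t,R,s=tool();z=np.load("pics/w5.npz");c={k:z[k] for k in("rvec","tvec")};c.update({k:float(z[k]) for k in("fx","fy","cx","cy")})
f=lambda x,y:(x/6+238,y/6+106)
print("nut",cast(c,[f(246,262)],113.5).round(1))
P=cast(c,[f(252,137),f(240,362),f(343,207),f(151,309),f(163,188),f(340,317)],111)[:,:2]
for i in(0,2,4):
    e=P[i+1]-P[i];a=np.arctan2(e[1],e[0]);print("diag",np.hypot(*e).round(1),P[[i,i+1]].mean(0).round(1),"mod60",round((a)%(np.pi/3),3))
W=cast(c,[(278.5,205),(248,230),(308,230)],t[2]-80);print("socket corner tool",((W-t)@R).round(1))
Wc,u,v=cloud(c,z["d"]);m=red(z["p"])[v,u]>0;T=(Wc-t)@R
q=T[m&(np.abs(T[:,0])<60)&(np.abs(T[:,1])<15)]
for a in range(-34,4,4):
    k=q[(q[:,2]>a)&(q[:,2]<a+4)]
    if len(k)>5: print("bar",a,len(k),np.percentile(k[:,0],[1,99]).round(1),np.percentile(k[:,1],[1,99]).round(1))
print(t,th())
```

```text
nut [[ 564.4 -358.   113.5]]
diag 27.7 [ 565.3 -357.6] mod60 0.388
diag 26.8 [ 564.5 -358. ] mod60 0.406
diag 27.0 [ 565.4 -358.4] mod60 0.336
socket corner tool [[ 12.    0.2  80. ]
 [ -4.8 -19.4  80. ]
 [ -4.8  19.1  80. ]]
bar -30 1930 [-31.5  19.9] [-4.4  5.6]
bar -26 2305 [-32.9  22.4] [-5.7  6.8]
bar -22 180 [12.8 23.2] [-6.   6.9]
bar -18 154 [12.9 23.2] [-5.8  7. ]
bar -14 133 [12.8 23. ] [-5.7  7.2]
bar -10 120 [12.9 22.9] [-5.8  7.4]
bar -6 20 [21.4 22.5] [-4.5  4.5]
[ 529.29590285 -374.18567842  243.78103046] 0.4409011125584751
```

Run:
```python
from h import *
plan([569.9,-355.4,208],0.41,3)
```

```text
0.298 0.002 0.239 0 0 0.086; 0.298 -0.001 0.239 0 0 0.086; 0.298 -0.004 0.239 0 0 0.086
```

Request:
drive_tool(moves="0.3 0 0.24 0 0 0.09; 0.3 0 0.24 0 0 0.09; 0.3 0 0.24 0 0 0.08; 0 0 0 0 0 0; 0 0 0 0 0 0")

```text
time: 5.7
tool_pos: [570.6, -355.8, 207.8]
tool_rot: [0.979, 0.204, -0.001, -0.0]
ft_force: [-0.0, -0.7, -1.5]
opening: 11.9
gripper_force: 58.8
```

```bash
cat >> h.py <<'E'
def rest(n=6):
    P=[]
    for i in range(n): grab_frame("wrist");P.append(tool()[0])
    t,R,s=tool();print(P[-1].round(1),np.mean(P[-4:],0).round(2),"th",round(th(),3),"tilt",R[:2,2].round(3),"F",np.round(s["ft_force"],1),"M",np.round(s["moment"],2),"op",round(s["opening"],1),s["time"])
E
python3 - <<'E'
from h import *
rest();plan([569.9,-355.4,198],0.41,1)
E
```

```text
[ 570.7 -357.   209.1] [ 570.75 -357.    209.15] th 0.409 tilt [ 0.001 -0.001] F [-0.   0.1 -1.3] M [0.02 0.02 0.05] op 12.2 6.0
-0.002 -0.036 0.222 0 0 -0.009
```

Request:
drive_tool(moves="0 -0.036 0.06 0 0 0; 0 0 0.06 0 0 0; 0 0 0.08 0 0 0; 0 0 0.04 0 0 0; 0 0 0 0 0 0")

```text
time: 6.5
tool_pos: [569.7, -354.6, 195.4]
tool_rot: [0.979, 0.203, -0.001, -0.001]
ft_force: [-1.2, 0.6, -2.1]
opening: 12.3
gripper_force: 58.8
```

Run:
```python
from h import *
rest();plan([569.9,-355.4,190],0.41,1)
```

```text
[ 570.2 -354.9  196.5] [ 570.2  -354.93  196.44] th 0.409 tilt [ 0. -0.] F [ 0.5 -0.1 -1.7] M [ 0.   -0.01 -0.01] op 11.9 6.8
-0.009 0.006 0.130 0 0 -0.005
```

Request:
drive_tool(moves="0 0.01 0.04 0 0 0; 0 0 0.04 0 0 0; 0 0 0.04 0 0 0; 0 0 0.04 0 0 0; 0 0 0 0 0 0")

```text
time: 7.3
tool_pos: [570.2, -355.2, 187.7]
tool_rot: [0.979, 0.203, -0.0, -0.0]
ft_force: [1.3, 0.8, -2.1]
opening: 12.1
gripper_force: 58.7
```

Run:
```python
from h import *
rest(4)
```

```text
[ 570.3 -355.3  188.3] [ 570.26 -355.29  188.17] th 0.409 tilt [ 0. -0.] F [ 0.8 -0.1 -2.4] M [-0.03 -0.06 -0.02] op 11.7 7.5
```

Request:
drive_tool(moves="0 0 0.05 0 0 0; 0 0 0.05 0 0 0; 0 0 0.05 0 0 0; 0 0 0.04 0 0 0; 0 0 0 0 0 0")

```text
time: 8.0
tool_pos: [570.2, -355.2, 178.2]
tool_rot: [0.979, 0.203, -0.0, -0.0]
ft_force: [0.4, -0.9, -2.5]
opening: 12.0
gripper_force: 58.7
```

Run:
```python
from h import *
rest(4)
```

```text
[ 570.3 -355.3  178.8] [ 570.24 -355.29  178.67] th 0.409 tilt [-0.  0.] F [ 0.1 -0.1 -2.1] M [ 0.   -0.06  0.03] op 11.7 8.2
```

Request:
drive_tool(moves="0 0 0.02 0 0 0; 0 0 0.02 0 0 0; 0 0 0.02 0 0 0; 0 0 0 0 0 0; 0 0 0 0 0 0")

```text
time: 8.7
tool_pos: [570.6, -355.5, 177.0]
tool_rot: [0.979, 0.203, 0.0, 0.0]
ft_force: [-1.6, 1.4, 5.1]
opening: 12.0
gripper_force: 60.6
```

Run:
```python
from h import *
rest(4)
```

```text
[ 570.6 -355.5  176.9] [ 570.64 -355.48  176.94] th 0.409 tilt [ 0.001 -0.001] F [-1.3  1.5  5.6] M [0.28 0.23 0.01] op 12.3 8.9
```

Request:
drive_tool(moves="0 0.007 0 0 0 0.5; 0 0.007 0 0 0 0.5; 0 0.007 0 0 0 0.5; 0 0.007 0 0 0 0.5; 0 0 0 0 0 0")

```text
time: 9.4
tool_pos: [571.4, -357.1, 176.9]
tool_rot: [0.996, 0.085, 0.001, 0.001]
ft_force: [-1.0, 0.6, 6.2]
opening: 12.0
gripper_force: 61.8
```

Run:
```python
from h import *
rest(4)
```

```text
[ 571.4 -357.1  176.9] [ 571.36 -357.13  176.93] th 0.171 tilt [ 0.002 -0.001] F [-0.7  0.7  6.3] M [0.1  0.11 0.15] op 12.1 9.6
```

Request:
drive_tool(moves="0 0.007 0 0 0 0.5; 0 0.007 0 0 0 0.5; 0 0.007 0 0 0 0.5; 0 0.007 0 0 0 0.5; 0 0 0 0 0 0")

```text
time: 10.1
tool_pos: [571.3, -359.0, 176.9]
tool_rot: [0.999, -0.035, 0.001, 0.001]
ft_force: [-0.8, -0.7, 5.4]
opening: 11.9
gripper_force: 61.7
```

Run:
```python
from h import *
rest(4)
```

```text
[ 571.3 -359.   176.9] [ 571.32 -358.98  176.9 ] th -0.069 tilt [ 0.002 -0.002] F [-1.  -0.1  5.8] M [-0.2   0.21  0.06] op 11.9 10.3
```

Request:
drive_tool(moves="0 0.007 0 0 0 0.5; 0 0.007 0 0 0 0.5; 0 0.007 0 0 0 0.5; 0 0 0 0 0 0; 0 0 0 0 0 0")

```text
time: 10.8
tool_pos: [571.0, -360.3, 176.9]
tool_rot: [0.992, -0.124, 0.001, 0.001]
ft_force: [-1.0, -1.3, 4.4]
opening: 12.1
gripper_force: 61.9
```

Run:
```python
from h import *
rest(4)
```

```text
[ 571.  -360.3  176.9] [ 570.97 -360.31  176.89] th -0.249 tilt [ 0.001 -0.003] F [-1.4 -0.6  3.8] M [-0.37  0.3   0.14] op 12.2 11.0
```

Request:
drive_tool(moves="0 0.006 0.005 0 0 0.4; 0 0.006 0.005 0 0 0.4; 0 0.006 0 0 0 0.4; 0 0 0 0 0 0; 0 0 0 0 0 0")

```text
time: 11.5
tool_pos: [570.6, -361.3, 176.9]
tool_rot: [0.981, -0.194, 0.001, 0.002]
ft_force: [-2.5, -0.9, 6.1]
opening: 12.1
gripper_force: 76.0
```

Run:
```python
from h import *
rest(4)
```

```text
[ 570.6 -361.3  176.9] [ 570.59 -361.29  176.91] th -0.391 tilt [ 0.001 -0.003] F [-1.6 -1.4  6.7] M [-0.35  0.55  0.77] op 12.1 11.7
```

Run:
```python
from h import *
from station import manip
p,d=grab_frame("top");c=calibration("top")
for m,s,ce in blobs(red(p),60):
    r=rect(c,m,113);print("red",ce.round(),s[4],r[0].round(),np.round(r[1]),round(r[2],3))
rest(3);print(manip.job_done())
```

```text
red [341. 370.] 454 [ 276. -374.] [120.  16.] 0.093
[ 570.6 -361.3  176.9] [ 570.59 -361.28  176.89] th -0.391 tilt [ 0.001 -0.003] F [-2.4 -1.5  7.1] M [-0.31  0.56  0.76] op 12.1 11.9
the job is handed in; nothing more can be done
None
```

The job is handed in: the first key I tried, from the middle rack hole, fits, sits fully down on the nut and is still gripped, and it turned the nut clockwise until the torque rose to 0.77 N m, which I took as the stop. I never moved the other two keys, but the arm hid the rack from the top camera in a final look, so I could not check them again before handing in.

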